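# Shut and lock the cap sampling gate

## Robot

A 6-joint arm with a two-finger parallel gripper is mounted at the origin on the work surface. World frame = base frame: x ahead of the robot, y to its left, z up, the work surface at z = 0. Lengths are in m, angles in rad, forces in N, time in s.
With the tool pointing down it reaches from about 0.4 to 0.825 m from the base axis. Payload 7 kg.
Tool frame: the origin (TCP) lies between the finger pads; the fingertips stand 8 mm ahead of it and the grasp point (between the pads) lies 11 mm behind it; z points along the fingers, y is the direction in which the jaws open and shut (so a half turn about z gives the same grasp; the last joint's range is limited). The gripper opens to 85 mm and grips with 20 to 120 N. Pads are 22 mm wide; open, the fingers measure 114 mm over their backs; the gripper's body (76 mm by 85 mm) begins 54 mm behind the grasp point. The pads swing forward as they close: fully open they stand 13 mm farther back than shut.
Start: joints at [-0.964, 0.359, 0.012, 0, -1.224, -0.288], TCP at [0.212, -0.641, 0.239] pointing down, gripper open.
Joint ranges: [-3.07, 3.07], [-1.43, 2.12], [-1.02, 1.25], [-3.03, 1.67], [-3.05, -0], [-3.03, 3.03]. Speed limits (rad/s): [2.39, 2.39, 3.01, 3.14, 3.14, 3.14].

## Interface

Orientations are given as a unit quaternion [x, y, z, w].
In Python, from workcell import status, imaging, job_done gives the robot as it stands.
- The arm moves only by the shell command python3 -m pendant 'ROWS'. ROWS is JSON, a list of rows, each a list of 7 numbers: the shift along the world's x, y, z in cm, then the turn, a rotation vector about the world's x, y, z in degrees, then the opening, from 0 (shut) to 1 (fully open). A call has 1 to 5 rows; each row is the pose to reach, as a shift and turn from the pose commanded when the call began; what a row does not reach only later rows make up. A row lasts 1/8 s, in which the tool goes at most 62.5 mm and 10.7 degrees, less where a joint would pass 70% of its speed; a pose out of reach is approached as far as the arm can. A call with a gripper value outside its range is refused whole. The fingers move at their own pace and stop on an object; the grip force is fixed at half the most. Time passes only in rows, so rows that repeat a pose let the fingers close. It gives the time, the measured TCP pose, the force and the opening at its end, in the units of the state.
- status.observe(): the state, without advancing time (a new reading comes with each control period).
- imaging.camera(name): name is "side" or "top" or "wrist"; returns (picture, depth): 384x512x3 uint8, red, green, blue; 384x512 float32, m along the optical axis (not along the pixel's ray), 0 where there is no reading.
- imaging.camera_info(name): a dict with "camera_matrix" (3x3 intrinsics, pixels), "dist" ([k1, k2, p1, p2, k3] as OpenCV has them; the pictures are not rectified), "camera_from_world" (4x4, takes a point from world to camera coordinates). Camera axes: x right, y down, z forward; pixel columns grow to the right and rows downward; lengths in m; the calibration is good to about 2 mm. A picture is of the moment at which its call begins: read the wrist's pose just before it. camera_info takes no time and is no camera call; for the wrist camera it gives the pose at the moment of the call.
- job_done(): hands the job in, once; it reports no verdict.
The state is a dict: "t": time; "joint_positions": joint angles; "qvel": joint speeds; "effort": joint torques, N m; "position": TCP position; "orientation": TCP orientation; "ft_force": force on the tool from outside, world axes, zero at the start; "moment": the same for the moment, N m; "gripper_width": opening from 0.0 (shut) to 1.0 (fully open).
Only numpy, scipy, OpenCV 4.12 (cv2) and the standard library are available. Lean on these libraries where they do the work, as an engineer would, in place of code of your own. Each camera call takes 0.05 s, during which the arm holds its last target. There are 200 camera calls.

## Task

Swing the small steel gate fully shut, then lock it with the black wing knob on the stud at its free end: back the knob off (anticlockwise from above) until its thread start clicks and the knob drops, then turn it forward (clockwise) until it is fully home and snug against its stop. Feel for the thread and never force the knob, do not disturb the caps, bottle, gauge, cup and pusher lying about, and let go at the end.

Things in the scene. Friction and masses are not known exactly. Their poses are not given: they have to be found in the camera images.
- unit: Gate unit, bolted down: steel base plate 70 x 285 x 6 mm, origin on the worktop, between the posts. z up, y runs along the shut gate towards the hinge. In its frame (mm): hinge axis at x 0, y 110; stud axis at x 0, y -90, on an aluminium block 42 x 40, 45 high. The gate opens towards -x (the robot's side) and is pushed shut towards +x.
- gate (a joint): Angle of the gate about its upright hinge, rad. 0 = shut against its stop (leaf along the unit's y axis), grows as it opens towards the robot, clockwise seen from above; starts 0.5 to 1.0. Stiff hinge (0.12 N m of friction): it stays where it is left.
- gate_hinge (a point): Hinge axis of the gate at worktop level, axes as the unit's. Post 80 mm high, knuckle radius 15 mm.
- gate_push (a point): Point on the gate leaf's robot-side face, 90 mm from the hinge axis, 35 mm above the worktop; moves with the gate, axes parallel to the unit's when shut. The leaf is an upright steel plate 6 mm thick, from 10 to 145 mm from the hinge axis, from 9 to 61 mm above the worktop.
- fork (a point): Centre of the slot in the flat forked ear at the gate's free end, 200 mm from the hinge axis, on its top, 51 mm above the worktop (upturned lips on its prongs reach 58 mm). When the gate is shut the ear lies round the stud under the knob's washer. The lips pass under the washer only while the knob is still up.
- stud: The upright stud on which the knob sits; origin on its axis at worktop level, axes as the unit's. Its thread is out of sight inside the knob and the angle of the thread start is not known. More than 0.6 N m against a stop, or 40 N down on the knob, harms the thread.
- knob_top (a point): Centre of the top of the knob's wing, on the stud axis; own x runs along the wing, z up. The wing is 56 long, 14 thick, 28 mm high (from 28 mm below this point up to it). This point stands 125 mm above the worktop at the start (knob up), 119 mm when the thread start has dropped in, 115 mm when fully home. At the start the wing lies within 0.1 rad of the unit's x axis.
- knob_hub (a point): Centre of the top of the knob's round hub, 28 mm below point knob_top; hub radius 24, 32 mm high, over a washer of radius 19, 4 mm thick. The knob cannot come off. A light spring and its weight (together about 3.5 N) draw it down when it is not held. Where it is not against a stop it turns freely (under 0.08 N m).
- knob_base (a point): Centre of the knob's underside. Backing the knob (anticlockwise from above) by 0.1 to 1.4 rad, different each time, finds the thread start: it drops 6 mm with a click; 0.2 rad further is a hard shoulder. From there about 1.3 rad clockwise, going 4 mm lower, leads to a hard end stop: home. Snug there is 0.15 to 0.35 N m. Turned clockwise without having dropped it jams on the wrong turn.
- beer_bottle: Brown glass bottle, radius 30.5, 230 mm high, upright; origin under its base. Leave alone.
- cap_a: Silver crown cap, radius 16, 6 mm high; origin under it. Leave alone.
- cap_b: Another like it. Leave alone.
- thread_gauge: Yellow plastic thread gauge: disc radius 20, 18 mm high with a handle tab to 60 mm along its own x; origin under the disc. Leave alone.
- pusher: Aluminium bar 170 x 18 x 12 mm along its own x with a rubber head 50 mm wide at its +x end (to 103 mm); origin under the bar's middle. Leave alone.
- sample_cup: Steel cup, rim radius 36, 60 mm high; origin under its base. Leave alone.

How it is judged:
By the outcome, as a careful person would: the job done as asked, in the order asked, and still so for the second after the job is handed in, with the robot touching nothing.
It also fails if it takes over 72 s, if anything falls off the work surface, if the arm or the gripper's body presses on something with over 40 N, if the wrist force passes 120 N, or if a joint passes its speed limit or range.

## Working session

There is one attempt and no reset: what is moved stays moved. The work goes in short steps, Python scripts to look and compute and a shell command to move; the robot and the scene stay as the last step left them, time stands still between calls to the robot, and variables do not carry over. Pictures are saved under pics/ and viewed, about 8 in all and at most 12, crops included, and the job is handed in when it is done.

```bash
mkdir -p pics
cat > h.py <<'E'
import numpy as np, cv2
from workcell import status, imaging, job_done
def grab(name,fn=None):
    info=imaging.camera_info(name); rgb,d=imaging.camera(name)
    if fn: cv2.imwrite('pics/'+fn,cv2.cvtColor(rgb,cv2.COLOR_RGB2BGR))
    return rgb,d,info
def world(info,d=None,uv=None):
    """world points of all pixels by depth"""
    K=np.array(info['camera_matrix']);D=np.array(info['dist'])
    h,w=d.shape
    g=np.stack(np.meshgrid(np.arange(w),np.arange(h)),-1).reshape(-1,1,2).astype(float)
    n=cv2.undistortPoints(g,K,D).reshape(h,w,2)
    c=np.dstack([n*d[...,None],d])
    T=np.linalg.inv(np.array(info['camera_from_world']))
    return c@T[:3,:3].T+T[:3,3]
def ray(info,uv,z):
    K=np.array(info['camera_matrix']);D=np.array(info['dist'])
    n=cv2.undistortPoints(np.array(uv,float).reshape(-1,1,2),K,D).reshape(-1,2)
    T=np.linalg.inv(np.array(info['camera_from_world']))
    r=np.c_[n,np.ones(len(n))]@T[:3,:3].T
    return T[:3,3]+r*((z-T[2,3])/r[:,2])[:,None]
def st():
    s=status.observe()
    for k in ('t','joint_positions','position','orientation','ft_force','moment','gripper_width'): print(k,np.round(s[k],4))
E
python3 - <<'E'
from h import *
st()
a=[grab(n) for n in('top','side')]
for n,(r,d,i) in zip(('top','side'),a):
    print(n,np.round(np.linalg.inv(np.array(i['camera_from_world'])),3).tolist())
    np.savez('pics/'+n,r=r,d=d); cv2.imwrite(f'pics/{n}0.png',cv2.cvtColor(r,cv2.COLOR_RGB2BGR))
E
```

```text
t 0.0
joint_positions [-9.6390e-01  3.5940e-01  1.1100e-02 -4.0000e-04 -1.2241e+00 -2.8810e-01]
position [ 0.2114 -0.6406  0.2384]
orientation [-1.587e-01  9.873e-01  8.000e-04 -2.000e-04]
ft_force [ 0.4038 -0.316   0.3761]
moment [-0.0528 -0.0463 -0.0408]
gripper_width 0.9989
top [[0.021, -0.999, 0.027, 0.524], [-1.0, -0.021, 0.006, 0.038], [-0.005, -0.027, -1.0, 1.052], [0.0, 0.0, 0.0, 1.0]]
side [[-0.979, -0.146, 0.145, 0.458], [-0.206, 0.699, -0.685, 0.546], [-0.001, -0.7, -0.714, 0.617], [0.0, 0.0, 0.0, 1.0]]
```

View pics/top0.png

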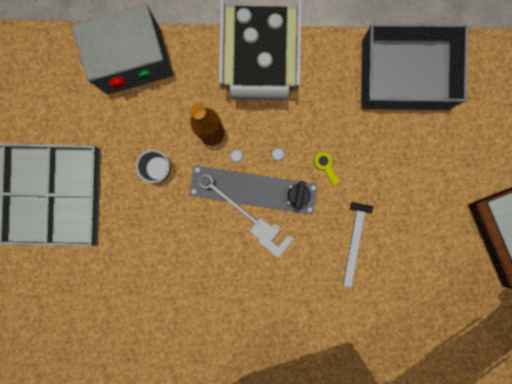

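View pics/side0.png

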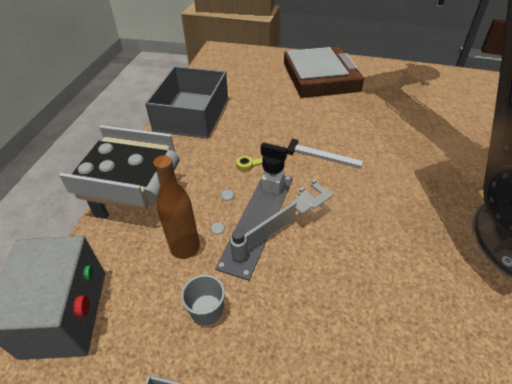

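The top view shows the hinge at about (206,181), the knob at (299,195), the open gate's fork at (282,243), the bottle at (207,125), and the pusher to the right at (357,245). Next I'll measure them.

Run:
```python
from h import *
i=imaging.camera_info('top'); z=np.load('pics/top.npz'); r,d=z['r'],z['d']
W=world(i,d); hsv=cv2.cvtColor(r,cv2.COLOR_RGB2HSV)
v,u=np.mgrid[:384,:512]
def box(a,b,c,e): return (u>=a)&(u<b)&(v>=c)&(v<e)
# plate: grey low-sat, minAreaRect
m=box(180,325,155,222)&(hsv[...,1]<70)&(W[...,2]<.014)&(W[...,2]>-0.01)
m=cv2.morphologyEx(m.astype(np.uint8),cv2.MORPH_OPEN,np.ones((3,3)))
P=ray(i,np.c_[u[m>0],v[m>0]],.006)[:,:2].astype(np.float32)
R=cv2.minAreaRect(P*1000); print('plate',R)
# bolts / knob by height
k=box(275,325,170,220)&(W[...,2]>.105); Q=W[k]; print('knob n',k.sum(),'z',np.percentile(Q[:,2],[5,50,95]))
print(' knob rect',cv2.minAreaRect((Q[:,:2]*1000).astype(np.float32)), u[k].mean(),v[k].mean())
k=box(190,222,165,200)&(W[...,2]>.065)&(W[...,2]<.1);Q=W[k]; print('hinge n',k.sum(),np.median(Q,0),cv2.minAreaRect((Q[:,:2]*1000).astype(np.float32)))
g=box(205,300,185,262)&(W[...,2]>.035)&(W[...,2]<.075)&(hsv[...,1]<70);
g&=~box(275,325,170,222)
Q=W[g];print('gate n',g.sum());print(cv2.minAreaRect((Q[:,:2]*1000).astype(np.float32)),np.percentile(Q[:,2],[5,50,95]))
leaf=g&(W[...,2]>.055); print('leaf line',cv2.fitLine((W[leaf][:,:2]*1000).astype(np.float32),cv2.DIST_HUBER,0,.01,.01).ravel(),leaf.sum())
for n,(a,z0) in {'pusher':((335,380,195,292),.012),'gauge':((312,345,150,188),.018)}.items():
    q=box(*a)&(W[...,2]>.008); print(n,cv2.minAreaRect((W[q][:,:2]*1000).astype(np.float32)))
b=box(185,230,95,150)&(W[...,2]>.1); print('bottle',W[b].mean(0),W[b][:,2].max())
c=cv2.resize(r[150:270,180:390],None,fx=3.6,fy=3.6,interpolation=cv2.INTER_CUBIC);cv2.imwrite('pics/c1.png',c[...,::-1])
```

```text
plate ((595.0281372070312, 54.910194396972656), (283.347412109375, 121.84901428222656), 82.32770538330078)
knob n 215 z [0.11973473 0.12495275 0.40646129]
 knob rect ((537.6781005859375, -16.174331665039062), (45.01337432861328, 102.21985626220703), 37.415863037109375) 299.78139534883724 194.45116279069768
hinge n 88 [0.58130746 0.15830376 0.07968968] ((582.2090454101562, 158.6913299560547), (19.11332130432129, 21.08486557006836), 2.3084123134613037)
gate n 879
((509.0016784667969, 70.94300842285156), (218.98577880859375, 51.701141357421875), 52.27593231201172) [0.04834051 0.05208205 0.06252095]
leaf line [  0.5897767    0.80756634 533.2638      95.45373   ] 231
pusher ((477.481689453125, -72.7955322265625), (238.5713348388672, 188.98638916015625), 74.98313903808594)
gauge ((592.7339477539062, -35.662574768066406), (77.50505065917969, 185.4102783203125), 20.08662986755371)
bottle [0.68630884 0.14804672 0.18637868] 1.051889983666799
```

View pics/c1.png

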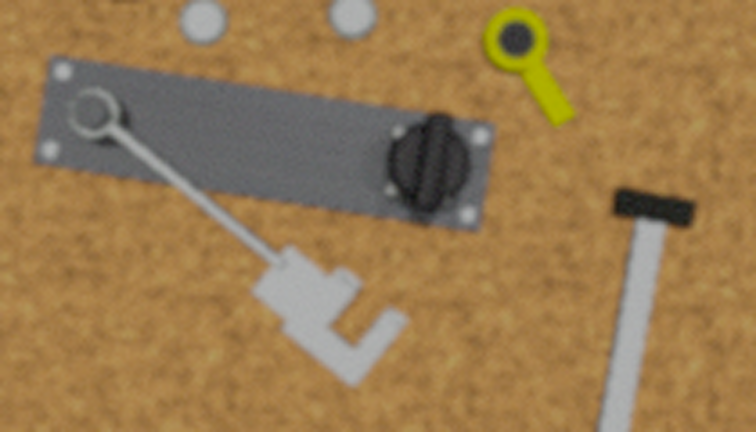

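The crop shows the plate bolts at (62,71), (50,149), (480,135) and (468,214). The wing runs from (440,115) to (428,205), and the fork slot sits near (365,310).

Run:
```python
from h import *
i=imaging.camera_info('top'); z=np.load('pics/top.npz'); r,d=z['r'],z['d']
W=world(i,d); v,u=np.mgrid[:384,:512]
f=lambda p:np.array(p)/3.6+[180,150]-.36
B=ray(i,f([(62,71),(50,149),(480,135),(468,214)]),.008)[:,:2]*1000
c=B.mean(0); y=(B[0]+B[1]-B[2]-B[3]);y/=np.linalg.norm(y); print('bolts',B.round(1).tolist(),'c',c,'y',y,'yaw',np.degrees(np.arctan2(-y[0],y[1])))
print('stud',c-90*y,'hinge',c+110*y)
k=(u>275)&(u<325)&(v>170)&(v<220)&(abs(W[...,2]-.125)<.004)&(r.sum(-1)<150); Q=(W[k][:,:2]*1000).astype(np.float32)
print('wing',k.sum(),Q.mean(0),cv2.minAreaRect(Q),cv2.fitLine(Q,cv2.DIST_HUBER,0,.01,.01).ravel())
print('hinge ray',ray(i,f([(94,113)]),.08)*1000,'wing ends',ray(i,f([(440,115),(428,205)]),.125)*1000)
print('fork',ray(i,f([(365,310)]),.051)*1000,'leaf',ray(i,f([(115,125),(280,263)]),.061)*1000)
# side view wing centre
i=imaging.camera_info('side'); z=np.load('pics/side.npz'); W=world(i,z['d']); r=z['r']
k=(u>255)&(u<300)&(v>135)&(v<175)&(W[...,2]>.117)&(W[...,2]<.132)&(r.sum(-1)<150);Q=(W[k]*1000).astype(np.float32)
print('side wing',k.sum(),Q.mean(0),cv2.minAreaRect(Q[:,:2]))
```

```text
bolts [[611.2, 186.5], [562.1, 192.9], [576.5, -76.7], [526.8, -70.1]] c [569.13622417  58.15704432] y [0.13202421 0.99124649] yaw -7.586579316529827
stud [557.25404535 -31.05513997] hinge [583.65888718 167.19415846]
wing 97 [552.1199  -38.71643] ((553.9555053710938, -38.61577224731445), (13.772164344787598, 52.05021286010742), 81.50727081298828) [ 9.9043483e-01 -1.3798134e-01  5.5047156e+02 -4.0345287e+01]
hinge ray [[581.06452522 156.98694664  80.        ]] wing ends [[581.32202773 -41.36958007 125.        ]
 [531.06052159 -35.63030694 125.        ]]
fork [[467.83706658  -4.92365431  51.        ]] leaf [[575.27266437 146.62837556  61.        ]
 [495.19362633  46.5609109   61.        ]]Traceback (most recent call last):
  File "<stdin>", line 15, in <module>
cv2.error: OpenCV(4.12.0) /io/opencv/modules/imgproc/src/convhull.cpp:143: error: (-215:Assertion failed) total >= 0 && (depth == CV_32F || depth == CV_32S) in function 'convexHull'
```

```bash
python3 -m pendant '[[2.1,5.6,0,0,0,-5,0],[4.2,11.2,0,0,0,-10,0],[6.3,16.8,0,0,0,-15,0],[8.4,22.4,0,0,0,-20,0],[10.5,28,0,0,0,-26,0]]'
python3 -m pendant '[[2.1,5.6,0,0,0,0,0],[4.2,11.2,0,0,0,0,0],[6.3,16.8,0,0,0,0,0],[8.4,22.4,0,0,0,0,0],[10.5,28,0,0,0,0,0]]'
python3 -c "from h import *; st()"
```

```text
t: 0.72
position: [0.3167, -0.3592, 0.2391]
orientation: [0.069, 0.998, 0.0, -0.0]
ft_force: [1.0, 0.6, 0.1]
gripper_width: 0.004
t: 1.35
position: [0.4217, -0.079, 0.2395]
orientation: [0.067, 0.998, 0.0, 0.0]
ft_force: [1.5, -1.2, 0.3]
gripper_width: 0.002
t 1.35
joint_positions [ 2.7830e-01 -6.2100e-02 -4.9500e-01 -1.0000e-04 -1.1373e+00 -1.9838e+00]
position [ 0.4217 -0.079   0.2395]
orientation [6.730e-02 9.977e-01 1.000e-04 3.000e-04]
ft_force [ 1.5182 -1.1611  0.2639]
moment [-0.0925 -0.2014  0.    ]
gripper_width 0.0015
```

```bash
python3 -m pendant '[[2,5,0,0,0,0,0],[4,10,0,0,0,0,0],[6.8,15,0,0,0,0,0],[6.8,17.9,-4,0,0,0,0],[6.8,17.9,-9,0,0,0,0]]'
python3 -m pendant '[[0,0,-5,0,0,0,0],[0,0,-10.7,0,0,0,0],[0,0,-10.7,0,0,0,0]]'
python3 - <<'E'
from h import *
st(); grab('side','s1.png')
E
```

```text
t: 1.98
position: [0.4903, 0.1004, 0.1487]
orientation: [0.066, 0.998, 0.001, 0.001]
ft_force: [-0.1, 0.2, -0.8]
gripper_width: 0.002
t: 2.35
position: [0.4865, 0.0962, 0.0389]
orientation: [0.068, 0.998, -0.003, -0.004]
ft_force: [0.0, 0.4, 0.1]
gripper_width: -0.003
t 2.35
joint_positions [ 5.9200e-01  3.0360e-01 -6.1570e-01 -8.0000e-04 -6.6080e-01 -2.2977e+00]
position [0.4865 0.0962 0.0389]
orientation [ 0.0677  0.9977 -0.0026 -0.0038]
ft_force [0.0186 0.4156 0.0575]
moment [-0.0575  0.0521 -0.0607]
gripper_width -0.0031
```

View pics/s1.png

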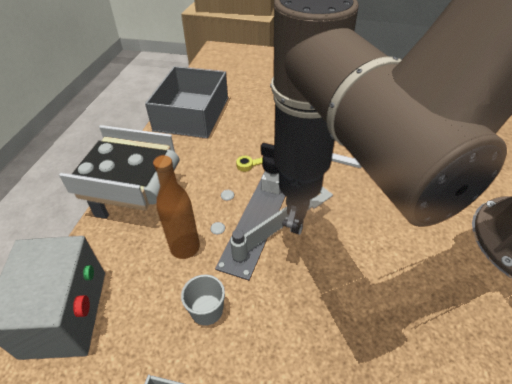

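The fingers stand on the robot side of the leaf at (295,220), clear of everything. I'll push along the arc, then feel for the stop.

```bash
python3 -m pendant '[[1.6,-1.2,0,0,0,0,0],[2.4,-1.8,0,0,0,0,0],[3.1,-2.4,0,0,0,0,0],[3.9,-2.9,0,0,0,0,0],[4.7,-3.3,0,0,0,0,0]]'
python3 -m pendant '[[0.5,-0.2,0,0,0,0,0],[1.0,-0.4,0,0,0,0,0],[1.0,-0.4,0,0,0,0,0]]'
python3 -m pendant '[[0.3,-0.1,0,0,0,0,0],[0.3,-0.1,0,0,0,0,0]]'
python3 -m pendant '[[0.2,0,0,0,0,0,0],[0.2,0,0,0,0,0,0]]'
python3 - <<'E'
from h import *
st(); grab('side','s2.png')
E
```

```text
t: 3.02
position: [0.537, 0.0648, 0.0427]
orientation: [0.067, 0.998, 0.0, 0.0]
ft_force: [-0.4, 1.3, -0.7]
gripper_width: -0.001
t: 3.4
position: [0.5469, 0.0609, 0.0421]
orientation: [0.068, 0.998, -0.0, -0.0]
ft_force: [0.2, 1.0, -0.3]
gripper_width: 0.002
t: 3.65
position: [0.5496, 0.06, 0.0422]
orientation: [0.067, 0.998, -0.0, -0.0]
ft_force: [1.2, -0.8, 0.2]
gripper_width: -0.001
t: 3.9
position: [0.5515, 0.0599, 0.0423]
orientation: [0.067, 0.998, -0.0, -0.0]
ft_force: [0.1, -0.7, -0.2]
gripper_width: -0.002
t 3.9
joint_positions [ 4.6130e-01  3.7190e-01 -4.8940e-01  1.0000e-04 -7.0970e-01 -2.1672e+00]
position [0.5515 0.0599 0.0423]
orientation [ 6.750e-02  9.977e-01 -1.000e-04 -1.000e-04]
ft_force [ 0.0934 -0.6851 -0.1606]
moment [-0.1558  0.2579 -0.0558]
gripper_width -0.0017
```

```bash
cat > chk.py <<'E'
# usage: chk.py maxhorizontal N maxMz  -> exit 1 when exceeded
import sys; from h import *
s=status.observe(); f=s['ft_force']; m=s['moment']
print('  F',np.round(f,1),'M',np.round(m,3),'yaw',round(float(np.degrees(2*np.arctan2(s['orientation'][0],s['orientation'][1]))),1))
sys.exit(int(np.hypot(f[0],f[1])>float(sys.argv[1]) or abs(m[2])>float(sys.argv[2])))
E
C="python3 chk.py 6 9"
python3 -m pendant '[[0.2,0,0,0,0,0,0],[0.2,0,0,0,0,0,0]]' && $C && python3 -m pendant '[[0.2,0,0,0,0,0,0],[0.2,0,0,0,0,0,0]]' && $C && python3 -m pendant '[[0.2,0,0,0,0,0,0],[0.2,0,0,0,0,0,0]]' && $C && python3 -m pendant '[[0.2,0,0,0,0,0,0],[0.2,0,0,0,0,0,0]]' && $C && python3 -m pendant '[[0.2,0,0,0,0,0,0],[0.2,0,0,0,0,0,0]]' && $C
python3 - <<'E'
from h import *
grab('side','s2.png')
E
```

```text
t: 4.2
position: [0.5537, 0.0601, 0.0423]
orientation: [0.067, 0.998, 0.0, 0.0]
ft_force: [-0.2, -0.6, 0.5]
gripper_width: 0.002
  F [-0.2 -0.6  0.5] M [-0.127  0.225 -0.037] yaw 7.7
t: 4.45
position: [0.5558, 0.0601, 0.0423]
orientation: [0.067, 0.998, 0.0, 0.0]
ft_force: [-0.0, -0.8, 0.2]
gripper_width: 0.003
  F [-0.  -0.8  0.2] M [-0.086  0.194 -0.057] yaw 7.7
t: 4.7
position: [0.5575, 0.06, 0.0423]
orientation: [0.067, 0.998, -0.0, -0.0]
ft_force: [-1.7, -0.4, 0.2]
gripper_width: -0.002
  F [-1.7 -0.4  0.2] M [-0.19   0.534  0.009] yaw 7.7
t: 4.95
position: [0.5575, 0.0598, 0.042]
orientation: [0.068, 0.998, -0.0, -0.002]
ft_force: [-8.3, 2.3, 5.8]
gripper_width: -0.001
  F [-8.3  2.3  5.8] M [ 0.903  3.208 -0.016] yaw 7.8
```

View pics/s2.png

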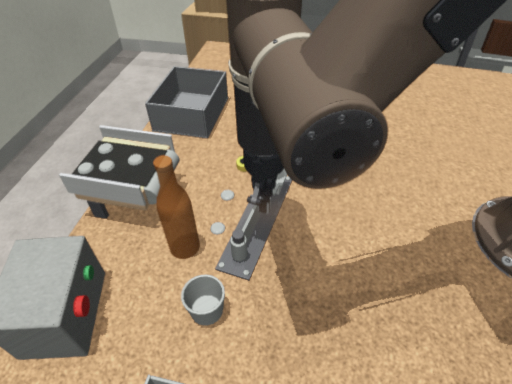

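The gate met its stop at TCP x 0.5575, where the force rose to 8 N. In the picture the leaf lies along the plate. I'll back off and look from above the knob.

```bash
python3 -m pendant '[[-3,0.4,0,0,0,0,0],[-3,0.4,5,0,0,0,0],[-3,0.4,10,0,0,0,0],[-3,0.4,15,0,0,0,0],[-3,0.4,19,0,0,0,0.4]]'
python3 -m pendant '[[1.3,-5,0,0,0,0,0.4],[2.6,-10.4,0,0,0,0,0.4],[2.6,-10.4,0,0,0,0,0.4],[2.6,-10.4,0,0,0,0,0.4]]'
python3 - <<'E'
from h import *
st()
r,d,i=grab('wrist','w1.png'); np.savez('pics/w1',r=r,d=d,T=i['camera_from_world'],K=i['camera_matrix'],D=i['dist'])
W=world(i,d); print(np.linalg.inv(np.array(i['camera_from_world'])).round(3).tolist())
E
```

```text
t: 5.62
position: [0.5303, 0.0643, 0.2351]
orientation: [0.067, 0.998, 0.001, 0.002]
ft_force: [1.6, 0.3, -0.4]
gripper_width: 0.198
t: 6.12
position: [0.5558, -0.0402, 0.2323]
orientation: [0.068, 0.998, 0.0, 0.0]
ft_force: [-0.4, 0.2, 0.8]
gripper_width: 0.401
t 6.125
joint_positions [ 0.2792  0.1703 -0.2617 -0.     -1.1383 -1.9861]
position [ 0.5558 -0.0402  0.2323]
orientation [6.800e-02 9.977e-01 1.000e-04 3.000e-04]
ft_force [-0.4357  0.2441  0.8133]
moment [0.0704 0.0084 0.054 ]
gripper_width 0.4012
[[0.136, 0.956, 0.261, 0.491], [0.991, -0.132, -0.035, -0.032], [0.001, 0.264, -0.965, 0.367], [0.0, 0.0, 0.0, 1.0]]
```

View pics/w1.png

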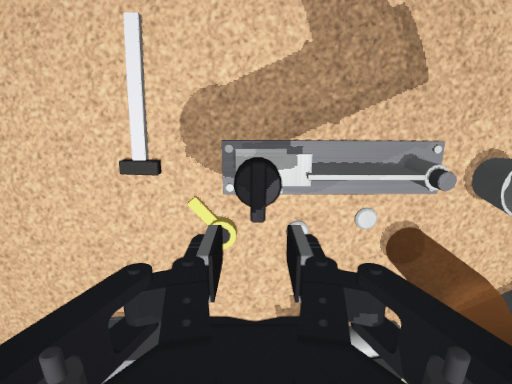

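The wrist view shows the leaf parallel to the plate with the fork round the stud. The wing runs up-down at columns 250–266, rows 160–220. Next I'll measure the knob and gate from the depth.

```bash
cat > knob.py <<'E'
from h import *
def knob(r,d,i,lo=.108,hi=.132):
    W=world(i,d); k=(W[...,2]>lo)&(W[...,2]<hi)&(r.sum(-1)<200)&(np.hypot(W[...,0]-.556,W[...,1]+.04)<.05)
    Q=(W[k]*1000).astype(np.float32); z=np.median(Q[:,2]); Q=Q[abs(Q[:,2]-z)<3]
    (cx,cy),sz,a=cv2.minAreaRect(Q[:,:2]); b=a if sz[0]>sz[1] else a+90
    b=(b+90)%180-90
    print('knob n',len(Q),'z',z.round(1),'c',round(cx,1),round(cy,1),'size',np.round(sz,1),'wing yaw',round(b,1))
if __name__=='__main__':
    r,d,i=grab('wrist'); knob(r,d,i)
    W=world(i,d); v,u=np.mgrid[:384,:512]
    g=(u>330)&(u<420)&(abs(W[...,2]-.06)<.006)&(v>165)&(v<190)
    Q=(W[g]*1000).astype(np.float32)
    l=cv2.fitLine(Q[:,:2],cv2.DIST_HUBER,0,.01,.01).ravel(); print('leaf',g.sum(),l,np.degrees(np.arctan2(l[1],l[0])))
    uv=[(229,149),(229,188),(438,150)]; print(ray(i,uv,.008).round(4))
E
python3 knob.py
```

```text
Traceback (most recent call last):
  File "knob.py", line 9, in <module>
    r,d,i=grab('wrist'); knob(r,d,i)
                         ~~~~^^^^^^^
  File "knob.py", line 5, in knob
    (cx,cy),sz,a=cv2.minAreaRect(Q[:,:2]); b=a if sz[0]>sz[1] else a+90
                 ~~~~~~~~~~~~~~~^^^^^^^^^
cv2.error: OpenCV(4.12.0) /io/opencv/modules/imgproc/src/convhull.cpp:143: error: (-215:Assertion failed) total >= 0 && (depth == CV_32F || depth == CV_32S) in function 'convexHull'
```

```bash
sed -i 's/Q\[:,:2\]/np.ascontiguousarray(Q[:,:2])/g' knob.py; python3 knob.py || python3 - <<'E'
from h import *
r,d,i=grab('wrist'); W=world(i,d)
for p in [(258,165),(258,185),(258,200),(258,215),(240,185),(230,149),(350,177)]: print(p,d[p[1],p[0]],W[p[1],p[0]].round(3),r[p[1],p[0]])
E
```

```text
knob n 864 z 124.6 c 558.7 -37.0 size [13.2 53.6] wing yaw -7.9
leaf 622 [1.3192879e-01 9.9125922e-01 5.7641003e+02 9.1919525e+01] 82.41893
[[ 0.5309 -0.0677  0.008 ]
 [ 0.5804 -0.0755  0.008 ]
 [ 0.5666  0.1956  0.008 ]]
```

```bash
python3 -m pendant '[[0.1,0.2,-4,0,0,0,0.4],[0.1,0.2,-8,0,0,0,0.4],[0.1,0.2,-10.5,0,0,0,0.4],[0.1,0.2,-12,0,0,0,0.4],[0.1,0.2,-12,0,0,0,0.4]]' && python3 chk.py 6 0.5 && python3 -m pendant '[[0,0,0,0,0,0,0.25],[0,0,0,0,0,0,0.22],[0,0,0,0,0,0,0.22],[0,0,0,0,0,0,0.22]]'; python3 chk.py 6 1; python3 knob.py
```

```text
t: 6.9
position: [0.5562, -0.0375, 0.1117]
orientation: [0.067, 0.998, -0.0, -0.001]
ft_force: [0.2, 0.1, 0.2]
gripper_width: 0.398
  F [0.2 0.1 0.2] M [ 0.007 -0.009 -0.008] yaw 7.7
t: 7.4
position: [0.5567, -0.038, 0.1127]
orientation: [0.067, 0.998, 0.0, 0.0]
ft_force: [1.2, -0.5, -0.3]
gripper_width: 0.222
  F [ 1.2 -0.5 -0.3] M [ 0.014 -0.017 -0.049] yaw 7.7
knob n 3203 z 124.6 c 558.7 -37.7 size [47.6 43.4] wing yaw 31.6Traceback (most recent call last):
  File "knob.py", line 13, in <module>
    l=cv2.fitLine(np.ascontiguousarray(Q[:,:2]),cv2.DIST_HUBER,0,.01,.01).ravel(); print('leaf',g.sum(),l,np.degrees(np.arctan2(l[1],l[0])))
      ~~~~~~~~~~~^^^^^^^^^^^^^^^^^^^^^^^^^^^^^^^^^^^^^^^^^^^^^^^^^^^^^^^^
cv2.error: OpenCV(4.12.0) /io/opencv/modules/imgproc/src/linefit.cpp:50: error: (-215:Assertion failed) count > 0 in function 'fitLine2D_wods'
```

```bash
python3 -c "
from h import *
r,d,i=grab('wrist','w2.png'); W=world(i,d)
for v in range(180,330,10): print(v,[(u,*W[v,u].round(3)) for u in (249,257,265)])"
```

```text
180 [(249, np.float64(0.537), np.float64(-0.039), np.float64(0.051)), (257, np.float64(0.538), np.float64(-0.034), np.float64(0.051)), (265, np.float64(0.539), np.float64(-0.028), np.float64(0.05))]
190 [(249, np.float64(0.536), np.float64(-0.038), np.float64(0.083)), (257, np.float64(0.536), np.float64(-0.034), np.float64(0.082)), (265, np.float64(0.537), np.float64(-0.029), np.float64(0.082))]
200 [(249, np.float64(0.531), np.float64(-0.037), np.float64(0.116)), (257, np.float64(0.532), np.float64(-0.034), np.float64(0.116)), (265, np.float64(0.532), np.float64(-0.03), np.float64(0.118))]
210 [(249, np.float64(0.534), np.float64(-0.037), np.float64(0.125)), (257, np.float64(0.534), np.float64(-0.034), np.float64(0.125)), (265, np.float64(0.535), np.float64(-0.03), np.float64(0.124))]
220 [(249, np.float64(0.538), np.float64(-0.038), np.float64(0.126)), (257, np.float64(0.539), np.float64(-0.035), np.float64(0.125)), (265, np.float64(0.539), np.float64(-0.031), np.float64(0.126))]
230 [(249, np.float64(0.543), np.float64(-0.039), np.float64(0.124)), (257, np.float64(0.543), np.float
[... 1187 characters left out ...]
, np.float64(-0.039), np.float64(0.125)), (265, np.float64(0.575), np.float64(-0.036), np.float64(0.125))]
300 [(249, np.float64(0.58), np.float64(-0.044), np.float64(0.125)), (257, np.float64(0.581), np.float64(-0.04), np.float64(0.125)), (265, np.float64(0.581), np.float64(-0.036), np.float64(0.125))]
310 [(249, np.float64(0.683), np.float64(-0.061), np.float64(-0.0)), (257, np.float64(0.684), np.float64(-0.053), np.float64(-0.0)), (265, np.float64(0.685), np.float64(-0.045), np.float64(-0.0))]
320 [(249, np.float64(0.548), np.float64(-0.039), np.float64(0.178)), (257, np.float64(0.548), np.float64(-0.036), np.float64(0.179)), (265, np.float64(0.547), np.float64(-0.034), np.float64(0.18))]
```

View pics/w2.png

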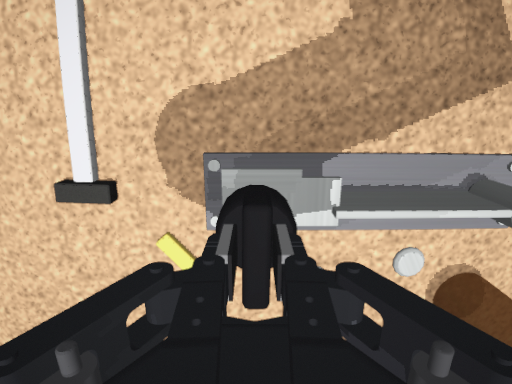

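The wing sits between the pads (cols 242–272, rows 203–307) with a small gap on each side, and its top is visible at z 125 mm. I'll narrow the jaws a little and back the knob off in steps, checking wing height and moment at each one.

```bash
cat > w.py <<'E'
# exit 1 when knob dropped (wing z<zmin mm) or |Mz|>lim
import sys; from h import *
zmin,lim=map(float,sys.argv[1:3])
s=status.observe(); r,d,i=grab('wrist'); W=world(i,d)*1000
z=np.median(W[235:285,250:265,2])
# wing yaw: fit through top points centre columns
k=np.zeros(d.shape,bool);k[205:320,225:290]=1; k&=(abs(W[...,2]-z)<2.5)
yaw=np.nan
if k.sum()>50:
    l=cv2.fitLine(np.ascontiguousarray(W[k][:,:2]).astype(np.float32),cv2.DIST_HUBER,0,.01,.01).ravel(); yaw=(np.degrees(np.arctan2(l[1],l[0]))+90)%180-90
q=s['orientation']; ty=-np.degrees(2*np.arctan2(q[0],q[1]))
print(f"  t {s['t']:.2f} wing z {z:.1f} yaw {yaw:.1f} tool {ty:.1f} F {np.round(s['ft_force'],1)} Mz {s['moment'][2]:.3f} q6 {s['joint_positions'][5]:.2f} w {s['gripper_width']:.3f} pos {np.round(s['position'],4)}")
sys.exit(int(z<zmin or abs(s['moment'][2])>lim))
E
C="python3 w.py 122.5 0.14"; P="python3 -m pendant"
($C; $P '[[0,0,0,0,0,0,0.19],[0,0,0,0,0,0,0.19]]' && $C && $P '[[0,0,0,0,0,4,0.19],[0,0,0,0,0,6,0.19]]' && $C && $P '[[0,0,0,0,0,4,0.19],[0,0,0,0,0,4,0.19]]' && $C && $P '[[0,0,0,0,0,4,0.19],[0,0,0,0,0,4,0.19]]' && $C && $P '[[0,0,0,0,0,4,0.19],[0,0,0,0,0,4,0.19]]' && $C && $P '[[0,0,0,0,0,4,0.19],[0,0,0,0,0,4,0.19]]' && $C ) | grep wing
```

```text
t 7.50 wing z 125.0 yaw -8.5 tool -7.7 F [-0.3  0.  -0.1] Mz -0.017 q6 -1.99 w 0.220 pos [ 0.5566 -0.038   0.1124]
  t 7.80 wing z 125.0 yaw -8.6 tool -7.7 F [-0.1  0.1 -0.3] Mz 0.026 q6 -1.99 w 0.191 pos [ 0.5565 -0.038   0.1123]
  t 8.10 wing z 125.0 yaw -8.0 tool -1.7 F [ 1.6  3.1 -1. ] Mz -0.041 q6 -1.88 w 0.189 pos [ 0.5571 -0.0376  0.1124]
  t 8.40 wing z 125.0 yaw -3.7 tool 2.2 F [ 1.5  1.8 -0.7] Mz -0.062 q6 -1.82 w 0.187 pos [ 0.5569 -0.0377  0.1124]
  t 8.70 wing z 125.0 yaw 0.3 tool 6.2 F [ 1.4  2.7 -0.5] Mz -0.055 q6 -1.75 w 0.187 pos [ 0.5567 -0.0378  0.1124]
  t 9.00 wing z 124.9 yaw 4.2 tool 10.1 F [ 0.4  2.  -0.5] Mz -0.019 q6 -1.68 w 0.191 pos [ 0.5566 -0.0379  0.1124]
  t 9.30 wing z 124.9 yaw 8.1 tool 14.1 F [1.1 2.2 0.1] Mz -0.052 q6 -1.61 w 0.192 pos [ 0.5565 -0.038   0.1123]
```

```bash
C="python3 w.py 122.5 0.16"; P="python3 -m pendant"
($P '[[0,0.05,0,0,0,4,0.19],[0,0.05,0,0,0,4,0.19]]' && $C && $P '[[0,0,0,0,0,4,0.19],[0,0,0,0,0,4,0.19]]' && $C && $P '[[0,0,0,0,0,4,0.19],[0,0,0,0,0,4,0.19]]' && $C && $P '[[0,0,0,0,0,4,0.19],[0,0,0,0,0,4,0.19]]' && $C && $P '[[0,0,0,0,0,4,0.19],[0,0,0,0,0,4,0.19]]' && $C && $P '[[0,0,0,0,0,4,0.19],[0,0,0,0,0,4,0.19]]' && $C && $P '[[0,0,0,0,0,4,0.19],[0,0,0,0,0,4,0.19]]' && $C && $P '[[0,0,0,0,0,4,0.19],[0,0,0,0,0,4,0.19]]' && $C) | grep wing
```

```text
t 9.60 wing z 124.9 yaw 11.9 tool 18.1 F [ 0.1 -0.3  0.7] Mz 0.002 q6 -1.54 w 0.192 pos [ 0.5563 -0.0378  0.1123]
  t 9.90 wing z 124.9 yaw 15.9 tool 22.1 F [ 1.2 -0.8  0.4] Mz 0.025 q6 -1.47 w 0.194 pos [ 0.5562 -0.0378  0.1122]
  t 10.20 wing z 124.9 yaw 20.0 tool 26.1 F [ 1.  -2.5  0.5] Mz -0.022 q6 -1.40 w 0.192 pos [ 0.5563 -0.0378  0.1122]
  t 10.50 wing z 124.8 yaw 24.1 tool 30.1 F [ 0.7 -2.9 -0.6] Mz -0.077 q6 -1.33 w 0.192 pos [ 0.5563 -0.0377  0.1122]
  t 10.80 wing z 124.7 yaw 28.6 tool 34.1 F [ 2.  -2.7 -0.7] Mz -0.038 q6 -1.26 w 0.191 pos [ 0.5563 -0.0377  0.1122]
  t 11.10 wing z 118.9 yaw 36.0 tool 38.1 F [ 1.8 -2.1 -1.9] Mz -0.025 q6 -1.19 w 0.187 pos [ 0.5566 -0.0373  0.1122]
```

It clicked: the wing dropped to 118.9 mm at about 32° wing yaw. Now I'll turn clockwise, coarse steps first.

```bash
C="python3 w.py 115.7 0.16"; P="python3 -m pendant"
($P '[[0,0,-0.4,0,0,-3,0.19],[0,0,-0.4,0,0,-6,0.19]]' && $C && $P '[[0,0,0,0,0,-4,0.19],[0,0,0,0,0,-8,0.19]]' && $C && $P '[[0,0,0,0,0,-4,0.19],[0,0,0,0,0,-8,0.19]]' && $C && $P '[[0,0,0,0,0,-4,0.19],[0,0,0,0,0,-8,0.19]]' && $C && $P '[[0,0,0,0,0,-4,0.19],[0,0,0,0,0,-8,0.19]]' && $C && $P '[[0,0,0,0,0,-4,0.19],[0,0,0,0,0,-8,0.19]]' && $C && $P '[[0,0,-0.2,0,0,-4,0.19],[0,0,-0.2,0,0,-6,0.19]]' && $C && $P '[[0,0,0,0,0,-3,0.19],[0,0,0,0,0,-6,0.19]]' && $C) | grep wing
```

```text
t 11.40 wing z 119.0 yaw 35.6 tool 32.0 F [ 2.3 -1.5 -1.1] Mz 0.084 q6 -1.30 w 0.191 pos [ 0.557  -0.0372  0.1083]
  t 11.70 wing z 118.9 yaw 29.0 tool 24.1 F [ 2.6 -1.3 -1.5] Mz 0.004 q6 -1.43 w 0.189 pos [ 0.557  -0.0372  0.1084]
  t 12.00 wing z 118.7 yaw 22.0 tool 16.2 F [ 2.1 -1.8 -2. ] Mz -0.016 q6 -1.57 w 0.191 pos [ 0.5569 -0.0373  0.1085]
  t 12.30 wing z 118.0 yaw 14.0 tool 8.2 F [ 1.5 -1.6 -1. ] Mz 0.015 q6 -1.71 w 0.192 pos [ 0.5565 -0.0374  0.1083]
  t 12.60 wing z 117.4 yaw 6.8 tool 0.3 F [ 1.5 -1.6 -1.8] Mz 0.095 q6 -1.85 w 0.189 pos [ 0.5562 -0.0374  0.1082]
  t 12.90 wing z 116.8 yaw -1.1 tool -7.7 F [ 0.5 -0.4 -0.8] Mz -0.022 q6 -1.99 w 0.194 pos [ 0.5561 -0.0373  0.108 ]
  t 13.20 wing z 116.1 yaw -7.1 tool -13.7 F [-0.   1.8  0.4] Mz 0.010 q6 -2.09 w 0.190 pos [ 0.5565 -0.0372  0.1064]
  t 13.50 wing z 115.7 yaw -13.4 tool -19.7 F [-0.1  1.1 -2.6] Mz 0.017 q6 -2.20 w 0.190 pos [ 0.5565 -0.0371  0.1062]
```

```bash
C="python3 w.py 100 0.13"; P="python3 -m pendant"; 
($P '[[0,0,0,0,0,-1,0.19],[0,0,0,0,0,-1,0.19]]' && $C && $P '[[0,0,0,0,0,-1,0.19],[0,0,0,0,0,-1,0.19]]' && $C && $P '[[0,0,0,0,0,-1,0.19],[0,0,0,0,0,-1,0.19]]' && $C && $P '[[0,0,0,0,0,-1,0.19],[0,0,0,0,0,-1,0.19]]' && $C && $P '[[0,0,0,0,0,-1,0.19],[0,0,0,0,0,-1,0.19]]' && $C && $P '[[0,0,0,0,0,-1,0.19],[0,0,0,0,0,-1,0.19]]' && $C && $P '[[0,0,0,0,0,-1,0.19],[0,0,0,0,0,-1,0.19]]' && $C && $P '[[0,0,0,0,0,-1,0.19],[0,0,0,0,0,-1,0.19]]' && $C && $P '[[0,0,0,0,0,-1,0.19],[0,0,0,0,0,-1,0.19]]' && $C && $P '[[0,0,0,0,0,-1,0.19],[0,0,0,0,0,-1,0.19]]' && $C) | grep wing
```

```text
t 13.80 wing z 115.6 yaw -14.4 tool -20.7 F [ 0.8  2.1 -2.1] Mz 0.060 q6 -2.22 w 0.194 pos [ 0.5565 -0.0373  0.1062]
  t 14.10 wing z 115.4 yaw -16.6 tool -21.7 F [-0.1  2.3 -1.9] Mz 0.079 q6 -2.23 w 0.187 pos [ 0.5566 -0.0374  0.1063]
  t 14.40 wing z 115.3 yaw -18.0 tool -22.8 F [ 1.2  3.1 -1.9] Mz -0.021 q6 -2.25 w 0.188 pos [ 0.5566 -0.0375  0.1063]
  t 14.70 wing z 115.2 yaw -19.2 tool -23.8 F [ 0.3  1.9 -1.9] Mz 0.026 q6 -2.27 w 0.191 pos [ 0.5566 -0.0375  0.1063]
  t 15.00 wing z 115.1 yaw -20.2 tool -24.8 F [ 0.9  2.5 -2.5] Mz -0.014 q6 -2.29 w 0.190 pos [ 0.5566 -0.0375  0.1063]
  t 15.30 wing z 115.1 yaw -21.1 tool -25.8 F [ 0.8  2.8 -1.8] Mz 0.027 q6 -2.30 w 0.187 pos [ 0.5566 -0.0375  0.1063]
  t 15.60 wing z 115.1 yaw -22.1 tool -26.8 F [ 1.8  3.1 -2.2] Mz 0.004 q6 -2.32 w 0.193 pos [ 0.5566 -0.0374  0.1063]
  t 15.90 wing z 115.1 yaw -23.2 tool -27.8 F [ 1.2  3.3 -1.1] Mz -0.001 q6 -2.34 w 0.189 pos [ 0.5566 -0.0375  0.1063]
  t 16.20 wing z 115.1 yaw -24.4 tool -28.8 F [ 3.4  3.4 -1.7] Mz 0.041 q6 -2.36 w 0.189 pos [ 0.5566 -0.0375  0.1063]
  t 16.50 wing z 115.2 yaw -25.6 tool -29.8 F [ 1.3  4.2 -1.6] Mz -0.007 q6 -2.37 w 0.189 pos [ 0.5566 -0.0375  0.1063]
```

```bash
C="python3 w.py 100 0.11"; P="python3 -m pendant"; 
($P '[[0,0.05,0,0,0,-1,0.19],[0,0.05,0,0,0,-1,0.19]]' && $C && $P '[[0,0,0,0,0,-1,0.19],[0,0,0,0,0,-1,0.19]]' && $C && $P '[[0,0,0,0,0,-1,0.19],[0,0,0,0,0,-1,0.19]]' && $C && $P '[[0,0,0,0,0,-1,0.19],[0,0,0,0,0,-1,0.19]]' && $C && $P '[[0,0,0,0,0,-1,0.19],[0,0,0,0,0,-1,0.19]]' && $C && $P '[[0,0,0,0,0,-1,0.19],[0,0,0,0,0,-1,0.19]]' && $C && $P '[[0,0,0,0,0,-1,0.19],[0,0,0,0,0,-1,0.19]]' && $C && $P '[[0,0,0,0,0,-1,0.19],[0,0,0,0,0,-1,0.19]]' && $C && $P '[[0,0,0,0,0,-1,0.19],[0,0,0,0,0,-1,0.19]]' && $C && $P '[[0,0,0,0,0,-1,0.19],[0,0,0,0,0,-1,0.19]]' && $C && $P '[[0,0,0,0,0,-1,0.19],[0,0,0,0,0,-1,0.19]]' && $C && $P '[[0,0,0,0,0,-1,0.19],[0,0,0,0,0,-1,0.19]]' && $C && $P '[[0,0,0,0,0,-1,0.19],[0,0,0,0,0,-1,0.19]]' && $C && $P '[[0,0,0,0,0,-1,0.19],[0,0,0,0,0,-1,0.19]]' && $C && $P '[[0,0,0,0,0,-1,0.19],[0,0,0,0,0,-1,0.19]]' && $C && $P '[[0,0,0,0,0,-1,0.19],[0,0,0,0,0,-1,0.19]]' && $C) | grep wing
```

```text
t 16.80 wing z 115.1 yaw -25.4 tool -30.8 F [ 0.8  1.3 -1.8] Mz 0.002 q6 -2.39 w 0.189 pos [ 0.5565 -0.0371  0.1064]
  t 17.10 wing z 115.1 yaw -25.5 tool -31.8 F [ 2.1  3.2 -2. ] Mz 0.020 q6 -2.41 w 0.192 pos [ 0.5565 -0.0369  0.1063]
  t 17.40 wing z 115.0 yaw -26.5 tool -32.8 F [ 1.5  3.  -1.1] Mz 0.051 q6 -2.43 w 0.192 pos [ 0.5566 -0.0369  0.1063]
  t 17.70 wing z 115.1 yaw -27.5 tool -33.8 F [ 0.3  3.  -1. ] Mz 0.037 q6 -2.44 w 0.192 pos [ 0.5566 -0.0369  0.1063]
  t 18.00 wing z 115.1 yaw -28.4 tool -34.8 F [ 2.4  3.2 -1.2] Mz 0.061 q6 -2.46 w 0.188 pos [ 0.5566 -0.0369  0.1063]
  t 18.30 wing z 115.1 yaw -29.3 tool -35.8 F [ 1.3  4.8 -1.3] Mz 0.027 q6 -2.48 w 0.192 pos [ 0.5566 -0.0369  0.1063]
  t 18.60 wing z 115.1 yaw -30.0 tool -36.8 F [ 1.7  5.  -1.4] Mz 0.088 q6 -2.50 w 0.190 pos [ 0.5567 -0.0369  0.1063]
  t 18.90 wing z 115.1 yaw -31.0 tool -37.8 F [ 2.2  4.5 -0.1] Mz 0.142 q6 -2.51 w 0.191 pos [ 0.5567 -0.0369  0.1064]
```

```bash
C="python3 w.py 100 0.2"; P="python3 -m pendant"; 
($P '[[0,0,0,0,0,0,0.19]]'; $C && $P '[[0,0,0,0,0,-0.5,0.19],[0,0,0,0,0,-0.5,0.19]]' && $C && $P '[[0,0,0,0,0,-0.5,0.19],[0,0,0,0,0,-0.5,0.19]]' && $C && $P '[[0,0,0,0,0,-0.5,0.19],[0,0,0,0,0,-0.5,0.19]]' && $C && $P '[[0,0,0,0,0,-0.5,0.19],[0,0,0,0,0,-0.5,0.19]]' && $C && $P '[[0,0,0,0,0,-0.5,0.19],[0,0,0,0,0,-0.5,0.19]]' && $C && $P '[[0,0,0,0,0,-0.5,0.19],[0,0,0,0,0,-0.5,0.19]]' && $C) | grep wing
```

```text
t 19.07 wing z 115.1 yaw -31.2 tool -37.8 F [ 2.2  5.1 -1. ] Mz 0.102 q6 -2.51 w 0.188 pos [ 0.5567 -0.0369  0.1063]
  t 19.38 wing z 115.1 yaw -31.3 tool -38.3 F [ 2.4  4.7 -1.9] Mz 0.134 q6 -2.52 w 0.190 pos [ 0.5567 -0.0368  0.1063]
  t 19.68 wing z 115.1 yaw -31.8 tool -38.8 F [ 1.7  4.8 -1.8] Mz 0.149 q6 -2.53 w 0.186 pos [ 0.5567 -0.0368  0.1064]
  t 19.98 wing z 115.1 yaw -32.0 tool -39.3 F [ 2.4  5.8 -2.1] Mz 0.127 q6 -2.54 w 0.191 pos [ 0.5568 -0.0368  0.1064]
  t 20.27 wing z 115.1 yaw -32.4 tool -39.8 F [ 2.3  4.7 -1.8] Mz 0.168 q6 -2.55 w 0.191 pos [ 0.5568 -0.0368  0.1064]
  t 20.57 wing z 115.1 yaw -32.8 tool -40.3 F [ 2.   4.1 -1.4] Mz 0.161 q6 -2.56 w 0.189 pos [ 0.5568 -0.0368  0.1064]
  t 20.88 wing z 115.2 yaw -33.3 tool -40.8 F [ 2.7  6.1 -2.3] Mz 0.246 q6 -2.57 w 0.192 pos [ 0.5569 -0.0367  0.1064]
```

Run:
```python
from h import *
r,d,i=grab('wrist'); W=world(i,d)*1000; np.savez('pics/w3',r=r,d=d,T=i['camera_from_world'])
c=np.clip(r[170:340,190:330].astype(float)*2.0,0,255).astype(np.uint8)
k=(abs(W[...,2]-115.1)<2.5)[170:340,190:330]
c2=c.copy(); c2[k]=(c2[k]*.5+np.array([127,0,0])).astype(np.uint8)
o=cv2.resize(np.hstack([c,c2]),None,fx=2.8,fy=2.8); cv2.imwrite('pics/w3.png',o[...,::-1])
```

```text
(no output)
```

View pics/w3.png

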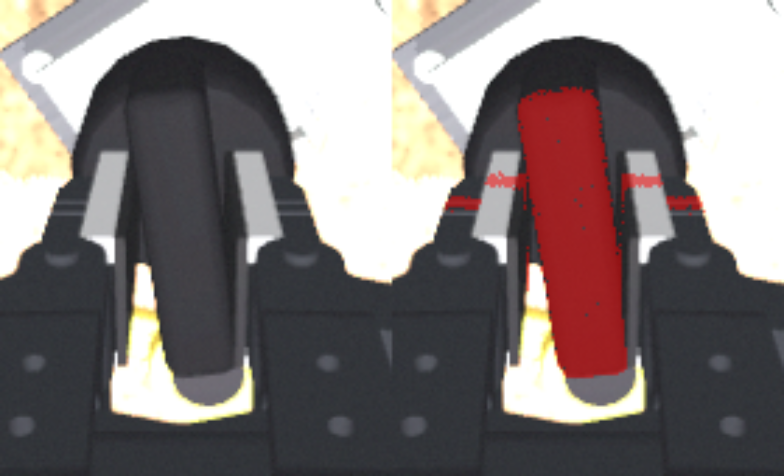

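The wing is held between opposite pad corners as intended, and the mask is clean apart from slivers on the pads. I'll sharpen the yaw estimate and take two more small steps to separate a stop from drag.

```bash
python3 - <<'E'
s=open('w.py').read()
a=s.index('k=np.zeros'); b=s.index("q=s['ori")
s=s[:a]+'''k=np.zeros(d.shape,np.uint8);k[195:320,225:290]=(abs(W[...,2]-z)<2.5)[195:320,225:290]
k=cv2.morphologyEx(k,cv2.MORPH_OPEN,np.ones((9,9)))>0
(_,_),sz,a=cv2.minAreaRect(np.ascontiguousarray(W[k][:,:2]).astype(np.float32)); yaw=((a if sz[0]>sz[1] else a+90)+90)%180-90
'''+s[b:]
open('w.py','w').write(s)
E
C="python3 w.py 100 0.3"; P="python3 -m pendant"; 
($C && $P '[[0,0,0,0,0,0,0.19]]'; $C && $P '[[0,0,0,0,0,-0.5,0.19],[0,0,0,0,0,-0.5,0.19]]' && $C && $P '[[0,0,0,0,0,-0.5,0.19],[0,0,0,0,0,-0.5,0.19]]' && $C) | grep wing
```

```text
t 20.98 wing z 115.1 yaw -34.0 tool -40.7 F [ 2.6  4.4 -2.2] Mz 0.220 q6 -2.57 w 0.192 pos [ 0.5569 -0.0367  0.1064]
  t 21.15 wing z 115.1 yaw -33.2 tool -40.7 F [ 3.4  5.8 -1.6] Mz 0.260 q6 -2.57 w 0.191 pos [ 0.5569 -0.0367  0.1064]
  t 21.45 wing z 115.1 yaw -34.2 tool -41.2 F [ 3.7  5.4 -2.2] Mz 0.270 q6 -2.58 w 0.192 pos [ 0.5569 -0.0367  0.1064]
  t 21.75 wing z 115.1 yaw -33.9 tool -41.7 F [ 3.3  5.4 -1.7] Mz 0.208 q6 -2.58 w 0.192 pos [ 0.557  -0.0367  0.1064]
```

Torque is about 0.25 N m, well above the free 0.08. The wing has stalled at -34° with its top at 115.1 mm, so the knob is home and snug. I'll relieve the jaws within the slack, open and rise.

```bash
P="python3 -m pendant"; $P '[[0,0,0,0,0,3,0.3],[0,0,0,0,0,7,0.45],[0,0,0,0,0,7,0.45],[0,0,0,0,0,7,0.45]]'; python3 w.py 100 9
$P '[[0,0,4,0,0,0,0.45],[0,0,8,0,0,0,0.45],[0,0,12,0,0,0,0.45],[0,0,12,0,0,0,0.45],[0,0,12,0,0,0,0.45]]'
python3 - <<'E'
from h import *; from knob import knob
r,d,i=grab('wrist','w4.png'); knob(r,d,i)
W=world(i,d); g=(abs(W[...,2]-.059)<.004)&(abs(W[...,1]-.085)<.05)&(abs(W[...,0]-.572)<.02)
l=cv2.fitLine(np.ascontiguousarray(W[g][:,:2]*1000).astype(np.float32),cv2.DIST_HUBER,0,.01,.01).ravel();print('leaf',g.sum(),np.degrees(np.arctan2(l[1],l[0])))
st()
E
```

```text
t: 22.3
position: [0.5561, -0.0374, 0.1062]
orientation: [0.299, 0.954, -0.0, -0.0]
ft_force: [-0.4, 0.6, 0.4]
gripper_width: 0.447
  t 22.30 wing z 115.0 yaw -30.3 tool -34.8 F [-0.4  0.6  0.4] Mz 0.004 q6 -2.46 w 0.447 pos [ 0.5561 -0.0374  0.1062]
t: 22.98
position: [0.5561, -0.037, 0.226]
orientation: [0.299, 0.954, 0.0, -0.0]
ft_force: [-0.8, -0.2, -0.4]
gripper_width: 0.45
knob n 892 z 114.7 c 558.8 -37.0 size [13.9 54.3] wing yaw -30.6
leaf 652 81.97829
t 23.025
joint_positions [ 2.8460e-01  1.7640e-01 -2.7040e-01 -3.0000e-04 -1.1255e+00 -2.4622e+00]
position [ 0.5559 -0.0371  0.2254]
orientation [ 2.988e-01  9.543e-01 -3.000e-04 -7.000e-04]
ft_force [-0.5086 -0.2974 -0.2056]
moment [0.0623 0.0446 0.0566]
gripper_width 0.4478
```

View pics/w4.png

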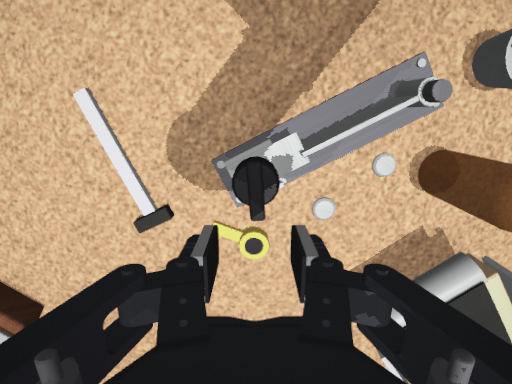

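The final wrist view shows the jaws open and clear and the leaf still along the plate. The wing (rows 165–218) is down at 115 mm, and the caps, gauge, pusher, cup and bottle stand where they were.

```bash
python3 -m pendant '[[0,0,0,0,0,0,0.45],[0,0,0,0,0,0,0.45],[0,0,0,0,0,0,0.45]]'
python3 - <<'E'
from h import *; from knob import knob
r,d,i=grab('wrist'); knob(r,d,i); print(job_done())
E
```

```text
t: 23.4
position: [0.5564, -0.037, 0.2259]
orientation: [0.299, 0.954, -0.0, -0.0]
ft_force: [-1.0, 0.4, -0.4]
gripper_width: 0.45
knob n 898 z 114.7 c 558.9 -37.1 size [13.9 54.6] wing yaw -30.5
the job is handed in; nothing more can be done
None
```

The gate is shut and locked with the knob, and the job was handed in at about 23 s with the gripper open and 10 cm clear.

- **Gate:** I pushed it with the closed fingers until it met its stop at about 8 N. The leaf then measured 82.4°, the same as the base plate. The last check read 82.0°, which is within noise.
- **Backing off:** I turned the knob anticlockwise with loosely set jaws. It dropped from 125 mm to 118.9 mm after about 0.7 rad.
- **Locking:** I turned it clockwise until the top stood at 115.1 mm (115 is home). The wing then stalled at about 0.25 N m, with a highest reading of 0.27. During the turning, side forces stayed under about 7 N.
- **Last checks:** After release the knob stayed at 114.7 mm. In the last wrist picture the caps, bottle, gauge, cup and pusher looked undisturbed; I did not measure them.

**Checks that disagreed:**
- The clockwise turn from the drop to the stop measured about 1.05–1.2 rad, against the stated "about 1.3".
- The wing sprang back about 3° when released, which I took as give in the stop. Height and torque both pointed to fully home, so I did not re-test it.

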